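# Stand a plate on edge in the vice

## Robot

A 6-joint arm with a two-finger parallel gripper is mounted at the origin on the work surface. World frame = base frame: x ahead of the robot, y to its left, z up, the work surface at z = 0. Lengths are in m, angles in degrees, forces in N, time in s.
With the tool pointing down it reaches from about 0.325 to 0.85 m from the base axis. Payload 15.5 kg.
Tool frame: the origin (TCP) lies at the very end of the fingers, on their centre line; the grasp point (between the pads) lies arm.grip_depth behind it (arm.grip_depth is the distance from the TCP to the grasp point, in m); z points along the fingers, y is the direction in which the jaws open and shut (so a half turn about z gives the same grasp; the last joint's range is limited). The gripper opens to 91 mm and grips with 3 to 60 N. Pads are 32 mm wide; open, the fingers measure 118 mm over their backs; the gripper's body (76 mm by 178 mm) begins 60 mm behind the grasp point.
Start: joints at [-75.086, 28.281, 77.091, -0, 74.628, -5.472], TCP at [0.218, -0.586, 0.183] pointing down, gripper open.
Joint ranges: [-166.48, 166.48], [-47.26, 123.95], [12.59, 153.08], [-70.14, 250.14], [6.76, 159.57], [-176.63, 176.63]. Speed limits (degrees/s): [108.29, 108.29, 147.25, 172.46, 172.46, 172.46].

## Interface

Orientations are given as a 3x3 rotation matrix whose columns are the frame's x, y, z axes.
In Python, from rig import arm gives the robot as it stands. Calls block until the motion is done:
- arm.move_to(position, orientation): joint-space move of the TCP to a pose.
- arm.move_l(position, orientation=None, feed=0.15): straight line of the TCP; orientation=None keeps the orientation; feed is the mean speed in m/s.
- arm.move_joints(angles): joint-space move.
- arm.grip(opening): finger opening in m; the grip force is fixed at half the most; returns when the fingers have stopped.
- arm.sleep(seconds).
- arm.solve_ik(position, orientation): joint angles nearest the present ones, or None.
- arm.snapshot(name): name is "scene" or "top"; returns the picture (420x560x3 uint8, red, green, blue); there is no depth.
- arm.get_calibration(name): a dict with "intrinsics" (3x3 intrinsics, pixels), "cam_to_world" (4x4, takes a point from camera to world coordinates). Camera axes: x right, y down, z forward; pixel columns grow to the right and rows downward; lengths in m; the calibration is good to about 2 mm. A picture is of the moment at which its call begins. get_calibration takes no time and is no camera call.
A pose or a line that the arm cannot do raises arm.Unreachable and nothing moves.
- arm.sign_off(): hands the job in, once; it reports no verdict.
Readings, each from a call of its own:
- arm.current_t(): time.
- arm.current_joint_positions(): joint angles.
- arm.current_dq(): joint speeds.
- arm.current_tau(): joint torques, N m.
- arm.current_ee_pos(): TCP position.
- arm.current_tool_rot(): TCP orientation.
- arm.current_force(): force on the tool from outside, world axes, zero at the start.
- arm.current_torque(): the same for the moment, N m.
- arm.current_width(): finger opening in m.
Only numpy, scipy, OpenCV 4.12 (cv2) and the standard library are available. Lean on these libraries where they do the work, as an engineer would, in place of code of your own. Each camera call takes 0.05 s, during which the arm holds its last target.

## Task

Take the larger of the two aluminium plates out of the sloping rack and stand it upright on its long thin edge on the bed of the open vice, crosswise between the jaws and centred on their width, setting it down gently and leaving it standing by itself. Then slide the moving jaw forward until the plate is nipped upright and flat between the two jaws, ready for me to tighten the clamping screw and drill its top edge, and leave everything else where it is.

Things in the scene. Friction and masses are not known exactly. Their poses are not given: they have to be found in the camera images.
- plate_mid (a point): Centre of the larger loose aluminium plate: 120 mm long, 100 mm high, 12 mm thick, 0.3 to 0.5 kg; 26 mm through hole in the middle, four small dark corner holes. Axes: x thickness, y along the 120 mm edges, z up its 100 mm height (upper long edge at z +50 mm). At first it leans 35 degrees from vertical in one bay of the rack, top towards the robot. Symmetrical: either way up or round will do.
- offcut_mid (a point): Centre of the smaller loose aluminium plate, 90 mm long, 70 mm high, 12 mm thick, leaning in the other bay of the rack (axes as for the larger plate). It stays there.
- rack_ledge (a point): Fixed rack of dark round bar, 276 mm wide along y, bays at y -66 and +66 mm. This point, 26 mm above the table, is midway on the line of the plates' back lower edges; x points away from the robot. The edges sit behind a lip 10 mm high along the slope: lift along the slope. Backs lean on two 8 mm bars per bay, 72 mm apart, ending 60 mm up the slope; a finger passes behind above or between them.
- vice_mid (a point): Steel machine vice, bolted down: 260 mm long (x), 100 mm wide (y). This point is the middle of its bed, 40 mm above the table: two flat rails with a 26 mm slot between. The fixed jaw stands at the far (+x) end, from 95 to 130 mm; the bed runs back to x = -130 mm. Both jaws rise 40 mm above the bed.
- vice_seat (a point): On the vice: middle of the line where the fixed jaw's gripping face meets the bed. x points from the moving jaw to the fixed jaw (away from the robot), y across the jaws, z up; the fixed face is the plane x = 0. A plate on its long edge, flat against the fixed jaw and centred, has its centre at x = -6, y = 0, z = +50 mm.
- jaw (a joint): Opening between the two jaw faces in m: 0 shut, up to 0.11; starts between 0.055 and 0.085. The jaw slides by hand with about 5 N of friction and stays where it is left. With the plate nipped it reads 0.012.
- jaw_back (a point): Centre of the flat back face of the moving jaw, the face to push on; 20 mm above the bed. A block 60 mm long in x, 100 mm wide, 40 mm high, sliding on the bed; axes as for the vice; nothing stands behind it above the bed.
- can_center (a point): Bystander: spray can, 66 mm across, 190 mm tall, standing; its centre.
- hexkey: Bystander: hex key with black grip lying on the table, 140 mm long along its x, up to 18 mm high; origin on the table under its middle.
Not all that is in view belongs to the job. What is shaped like the part that bears plate_mid but green, purple or red is not meant.

How it is judged:
By the outcome, as a careful person would: the job done as asked, in the order asked, and still so for the second after the job is handed in, with the robot touching nothing.
It also fails if it takes over 64 s, if anything falls off the work surface, if the arm or the gripper's body presses on something with over 40 N, if the wrist force passes 120 N, or if a joint passes its speed limit or range.

## Working session

There is one attempt and no reset: what is moved stays moved. The work goes in short steps, each a Python script; the robot and the scene stay as the last script left them, time stands still between calls to the robot, and variables do not carry over. Pictures are saved under pics/ and viewed, and the job is handed in when it is done.

```bash
mkdir -p pics; ls; python3 - <<'E'
from rig import arm
import cv2
for n in ("scene","top"):
    im=arm.snapshot(n); cv2.imwrite(f"pics/{n}0.png",im[:,:,::-1])
    c=arm.get_calibration(n); print(n,c["intrinsics"].tolist(),c["cam_to_world"].round(4).tolist())
print(arm.grip_depth,arm.current_t(),arm.current_width())
E
```

```text
pics
scene [[403.6522152080567, 0.0, 279.30274318990394], [0.0, 403.6522152080567, 203.88914904472736], [0.0, 0.0, 1.0]] [[0.7763, 0.3492, -0.5248, 0.9508], [0.6299, -0.4602, 0.6256, -0.4991], [-0.023, -0.8162, -0.5773, 0.5627], [0.0, 0.0, 0.0, 1.0]]
top [[422.0415914072446, 0.0, 283.77384648435503], [0.0, 422.0415914072446, 205.27854228423544], [0.0, 0.0, 1.0]] [[0.0057, -0.9908, 0.1353, 0.4032], [-0.9999, -0.004, 0.0133, -0.032], [-0.0126, -0.1354, -0.9907, 0.9878], [0.0, 0.0, 0.0, 1.0]]
0.0188 0.1 0.09095977620451501
```

View pics/scene0.png

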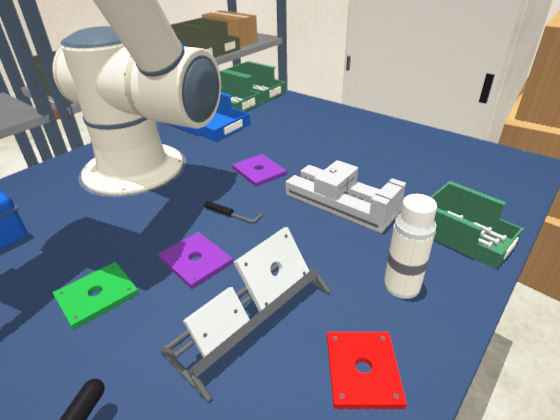

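View pics/top0.png

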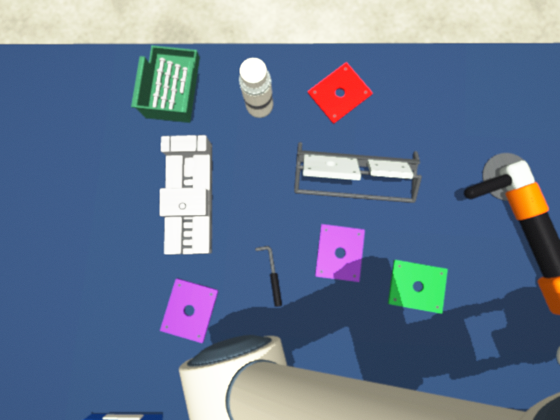

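Candidates for plate_mid are the silver plates at scene (275,268)/top (332,167) and (217,322)/(390,168), and the coloured ones at top (188,310), (340,253), (418,286) and (340,93). Green, purple and red are excluded. The larger silver plate with the big hole, at (275,268), fits the description. I'll confirm it in a crop.

```bash
cat > h.py <<'E'
import numpy as np, cv2
from rig import arm
C={n:arm.get_calibration(n) for n in("scene","top")}
def ray(n,p):
    K=np.array(C[n]["intrinsics"]);T=np.array(C[n]["cam_to_world"])
    d=T[:3,:3]@np.linalg.solve(K,[p[0],p[1],1.]);return T[:3,3],d/np.linalg.norm(d)
def plane(n,p,z):
    o,d=ray(n,p);return o+d*(z-o[2])/d[2]
def tri(ps,pt):
    o1,d1=ray("scene",ps);o2,d2=ray("top",pt)
    s=np.linalg.lstsq(np.c_[d1,-d2],o2-o1,rcond=None)[0]
    a=o1+s[0]*d1;b=o2+s[1]*d2;return (a+b)/2,np.linalg.norm(a-b)
def proj(n,X):
    K=np.array(C[n]["intrinsics"]);T=np.array(C[n]["cam_to_world"])
    c=np.linalg.inv(T)@np.r_[X,1];q=K@c[:3];return q[:2]/q[2]
def crop(src,x0,y0,w,h,s,out):
    im=cv2.imread(src)[y0:y0+h,x0:x0+w];im=cv2.resize(im,None,fx=s,fy=s,interpolation=cv2.INTER_CUBIC)
    for x in range((x0+9)//10*10,x0+w,10):
        cv2.line(im,(int((x-x0+.5)*s),0),(int((x-x0+.5)*s),6),(0,255,255),1)
        if x%20==0: cv2.putText(im,str(x),(int((x-x0+.5)*s)-10,18),0,.4,(0,255,255),1)
    for y in range((y0+9)//10*10,y0+h,10):
        cv2.line(im,(0,int((y-y0+.5)*s)),(6,int((y-y0+.5)*s)),(0,255,255),1)
        if y%20==0: cv2.putText(im,str(y),(8,int((y-y0+.5)*s)+4),0,.4,(0,255,255),1)
    cv2.imwrite(out,im)
E
python3 - <<'E'
from h import *
crop("pics/scene0.png",160,220,175,180,4.5 if 0 else 3.3,"pics/c1.png")
crop("pics/top0.png",285,130,145,80,5.4,"pics/c2.png")
crop("pics/top0.png",145,120,90,140,4.2,"pics/c3.png")
crop("pics/scene0.png",280,150,135,80,5.9,"pics/c4.png")
E
```

```text
(no output)
```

View pics/c1.png

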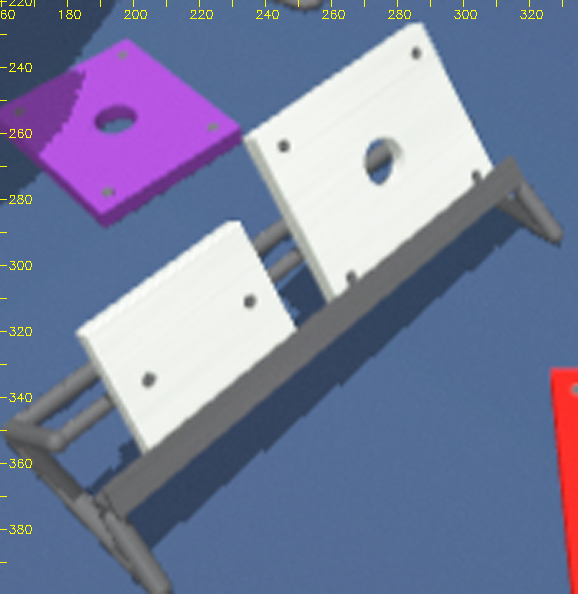

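View pics/c2.png

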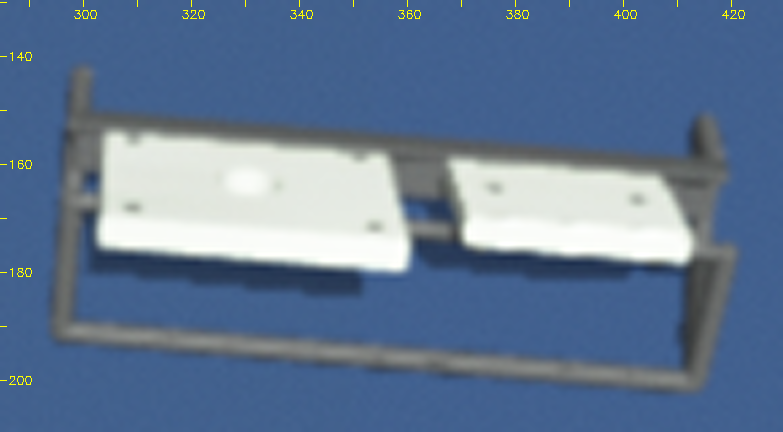

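View pics/c3.png

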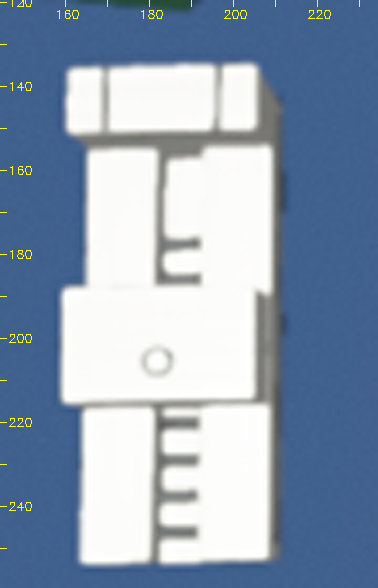

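View pics/c4.png

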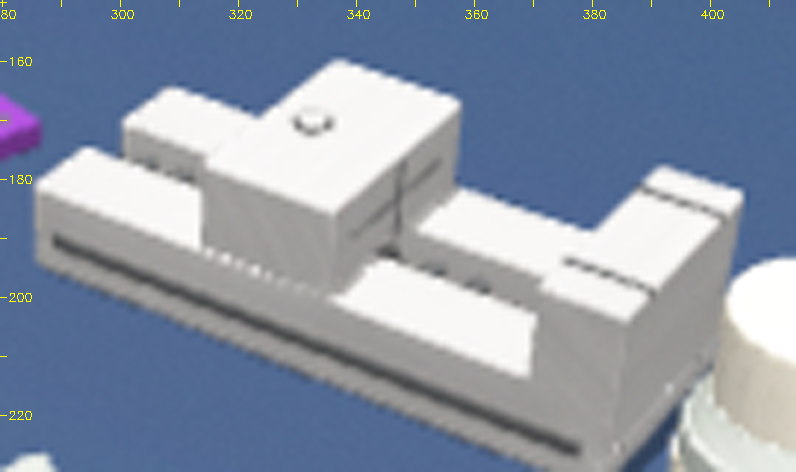

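The crop confirms it: the silver plate with the big hole has its hole at scene (276,267) and top (330,163). The offcut is the smaller one with two holes. Now triangulating.

```bash
python3 - <<'E'
from h import *
np.set_printoptions(precision=4,suppress=True)
prs={"uL":((286,236),(309,168.5)),"uR":((246,264),(354,172)),"lL":((304,273),(309,155)),"lR":((266,304),(351,158.5)),"hole":((276,267),(330,163.5))}
P={}
for k,(a,b) in prs.items(): P[k],e=tri(a,b);print(k,P[k],e)
d=lambda a,b:np.linalg.norm(P[a]-P[b])
print(d("uL","uR"),d("lL","lR"),d("uL","lL"),d("uR","lR"))
# subpixel vice
im=cv2.cvtColor(cv2.imread("pics/top0.png"),cv2.COLOR_BGR2GRAY)
for n,c in {"fixed":[(160.5,136),(206,135.5),(206,151),(161,151.5)],"mov":[(159.5,188),(205.5,188.5),(205,215.5),(159.5,215.5)]}.items():
    q=[plane("top",p,.08) for p in c];print(n,np.array(q)[:,:2].tolist())
    print([np.linalg.norm(q[i]-q[(i+1)%4]).round(4) for i in range(4)])
for n,c in {"fixed":[(391.5-0,178),(405,182.5),(386,203.5),(371,197)],"mov":[(337,160),(358,167),(336,185.5),(314,178)]}.items():
    q=[plane("scene",p,.08) for p in c];print("sc",n,np.array(q)[:,:2].round(4).tolist())
for p in [(164,253),(209,253),(166,155),(210,154.5)]: print("bed",plane("top",p,.04))
for p in [(285.5,181),(295,175),(370,213)]: print("bed sc",plane("scene",p,.04))
print("rack foot bar", plane("top",(296,191),.01),plane("top",(413,200),.01))
print("can top",plane("top",(253,72),.19))
E
```

```text
uL [ 0.6045 -0.0726  0.1042] 0.002904603258096742
uR [ 0.597  -0.1682  0.1046] 0.0029740902406774354
lL [ 0.649  -0.0763  0.0436] 0.0004942557963854079
lR [ 0.6412 -0.1722  0.0432] 0.0009478600946018638
hole [ 0.6215 -0.1209  0.0762] 0.001013974385201318
0.0959745147579705 0.09620682478181991 0.07529544557681306 0.07577120124769098
fixed [[0.6819436350530921, 0.2559412431058393], [0.683280748092888, 0.1542897032288713], [0.6478281991068263, 0.15319987837557963], [0.6464566694783337, 0.2532157380189559]]
[np.float64(0.1017), np.float64(0.0355), np.float64(0.1), np.float64(0.0356)]
mov [[0.5642943331109316, 0.2527967555691312], [0.5635353137780602, 0.151705512211731], [0.5041076653207033, 0.15095638907304965], [0.5036801258713577, 0.2500234916509756]]
[np.float64(0.1011), np.float64(0.0594), np.float64(0.0991), np.float64(0.0607)]
sc fixed [[0.6497, 0.2552], [0.6818, 0.2556], [0.6857, 0.1576], [0.6499, 0.1602]]
sc mov [[0.5074, 0.2524], [0.565, 0.2533], [0.5673, 0.154], [0.5106, 0.1507]]
bed [0.4237 0.2485 0.04  ]
bed [0.4242 0.1474 0.04  ]
bed [0.6489 0.2538 0.04  ]
bed [0.6503 0.1518 0.04  ]
bed sc [0.4268 0.1515 0.04  ]
bed sc [0.4282 0.1878 0.04  ]
bed sc [0.6529 0.1592 0.04  ]
rack foot bar [ 0.5707 -0.0474  0.01  ] [ 0.5504 -0.3203  0.01  ]
can top [0.7804 0.0417 0.19  ]
```

```bash
cat >> h.py <<'E'
rad=np.radians
ya=rad(-4.45); X=np.array([np.cos(ya),np.sin(ya),0]);Y=np.array([-np.sin(ya),np.cos(ya),0]);Z=np.array([0,0,1.])
t=rad(35);U=-np.sin(t)*X+np.cos(t)*Z;N=np.cos(t)*X+np.sin(t)*Z
PM=np.array([.6229,-.1223,.0739])-.006*N
def rot(y,z): return np.c_[np.cross(y,z),y,z]
va=rad(1.4);VX=np.array([np.cos(va),np.sin(va),0]);VY=np.array([-np.sin(va),np.cos(va),0])
SEAT=np.array([.648,.205,.04])
E
python3 - <<'E'
from h import *
print(PM)
for s in (1,-1):
    print(s)
    Rg=rot(s*N,-U);Rv=rot(s*VX,-Z)
    for n,p,R in [("app",PM+.13*U,Rg),("grasp",PM+.014*U,Rg),("via",[.52,.04,.27],Rv),("above",SEAT-.012*VX+[0,0,.15],Rv),("set",SEAT-.012*VX+[0,0,.064],Rv)]:
        q=arm.solve_ik(p,R);print(n,None if q is None else np.round(q,1))
for s in (1,-1):
    R=rot(s*VY,-Z);
    for d in (.19,.09):q=arm.solve_ik(SEAT-d*VX+[0,0,.012],R);print(s,None if q is None else np.round(q,1))
E
```

```text
[ 0.6179999  -0.12191866  0.07045854]
1
app [-27.1  12.8 120.   42.4  19.1 -59.7]
grasp [ -23.4   28.5  117.8   88.9   10.7 -104.6]
via [-2.2 15.3 84.  -0.  80.7 -3.6]
above [12.7 31.5 69.9 -0.  78.5 11.3]
set [12.7 36.1 75.5 -0.  68.3 11.3]
-1
app [-27.1  12.8 120.   42.4  19.1 120.3]
grasp [-23.4  28.5 117.8  88.9  10.7  75.4]
via [ -2.2  15.3  84.   -0.   80.7 176.4]
above [  12.7   31.5   69.9   -0.    78.5 -168.7]
set [  12.7   36.1   75.5   -0.    68.3 -168.7]
1 [ 16.8  28.9 102.9  -0.   48.3 -74.6]
1 [ 14.2  34.5  89.5  -0.   55.9 -77.2]
-1 [ 16.8  28.9 102.9  -0.   48.3 105.4]
-1 [ 14.2  34.5  89.5  -0.   55.9 102.8]
```

```bash
python3 - <<'E'
from h import *
Rg=rot(N,-U)
for d in (.014,.03,.05,.07,.09,.11,.13):
    print(d,np.round(arm.solve_ik(PM+d*U,Rg),1))
print(np.round(arm.solve_ik([.5,-.12,.27],rot(VX,-Z)),1))
t0=arm.current_t()
arm.grip(.055)
arm.move_to(PM+.13*U,Rg)
print(arm.current_t()-t0,arm.current_ee_pos()-(PM+.13*U))
cv2.imwrite("pics/s1.png",arm.snapshot("scene")[:,:,::-1])
cv2.imwrite("pics/t1.png",arm.snapshot("top")[:,:,::-1])
E
```

```text
0.014 [ -23.4   28.5  117.8   88.9   10.7 -104.6]
0.03 [-23.8  26.4 118.4  80.9  11.1 -96.8]
0.05 [-24.4  23.8 119.   71.1  11.9 -87.3]
0.07 [-25.   21.1 119.4  62.2  13.2 -78.6]
0.09 [-25.7  18.3 119.8  54.3  14.8 -71.1]
0.11 [-26.4  15.6 120.   47.8  16.8 -64.8]
0.13 [-27.1  12.8 120.   42.4  19.1 -59.7]
[-20.2  14.7  84.9  -0.   80.4 -21.6]
2.7167 [ 0.00043963 -0.00075177  0.00018992]
```

View pics/s1.png

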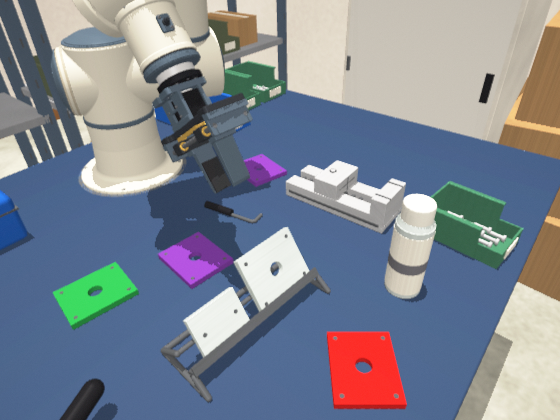

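View pics/t1.png

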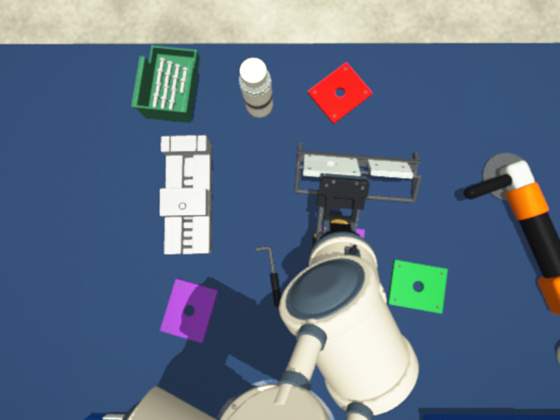

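The fingers, at scene (235,185), are in line with the plate up the slope and clear of everything else. Going in.

```bash
python3 - <<'E'
from h import *
t0=arm.current_t()
f0=arm.current_force()
arm.move_l(PM+.06*U,feed=.08)
print(arm.current_force()-f0)
arm.move_l(PM+.014*U,feed=.05)
print(arm.current_force()-f0, arm.current_ee_pos()-PM-.014*U)
arm.grip(.006)
print(arm.current_t()-t0,arm.current_width(),arm.current_force()-f0)
cv2.imwrite("pics/s2.png",arm.snapshot("scene")[:,:,::-1])
E
```

```text
[ 0.38710456 -0.51183261 -1.40893788]
[ 0.13374672 -1.35523225 -1.67619486] [-5.58559894e-05  2.14594629e-06  2.19161119e-04]
2.8249999999999997 0.011411953233532834 [-1.0823518  -0.52692986 -0.62549519]
```

View pics/s2.png

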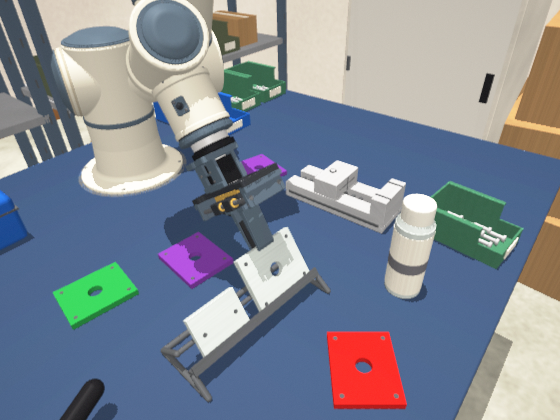

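The plate is gripped at about scene (262,245), with a width of 11.4 mm and low forces. I'll lift it along the slope, move to the via point, then to above the vice.

```bash
python3 - <<'E'
from h import *
t0=arm.current_t()
f0=arm.current_force()
arm.move_l(PM+.04*U,feed=.05)
print(arm.current_force()-f0,arm.current_width())
arm.move_l(PM+.13*U,feed=.08)
p=arm.current_ee_pos();print(p,arm.current_width(),arm.current_force()-f0)
Rv=rot(VX,-Z)
arm.move_to([.52,-.08,.27],Rv)
arm.move_to([.52,.1,.27],Rv)
arm.move_to(SEAT-.012*VX+[0,0,.15],Rv)
arm.sleep(.3)
print(arm.current_t()-t0,arm.current_width(),arm.current_ee_pos()-(SEAT-.012*VX+[0,0,.15]))
for n in("scene","top"):cv2.imwrite(f"pics/{n}3.png",arm.snapshot(n)[:,:,::-1])
crop("pics/scene3.png",280,90,150,130,4.5,"pics/c5.png")
crop("pics/top3.png",120,100,150,130,4.5,"pics/c6.png")
E
```

```text
[ 3.03468401 -1.05236498 -2.59339165] 0.011346066567715767
[ 0.54367751 -0.11604913  0.17652925] 0.01146875221769239 [-0.05522644 -0.26821788 -4.33203251]
4.7665999999999995 0.011245708369974187 [ 7.07111415e-05 -5.42913644e-04  8.20326988e-04]
```

View pics/scene3.png

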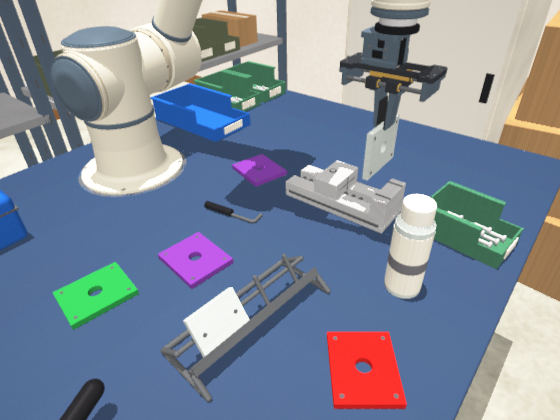

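View pics/c5.png

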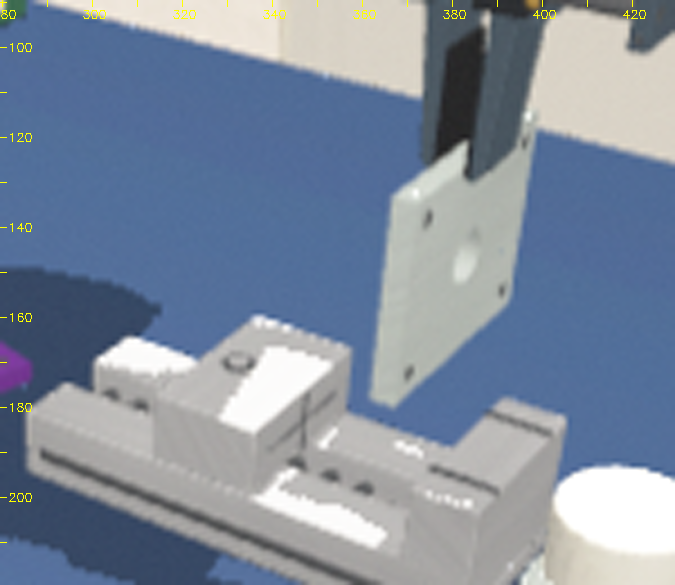

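View pics/c6.png

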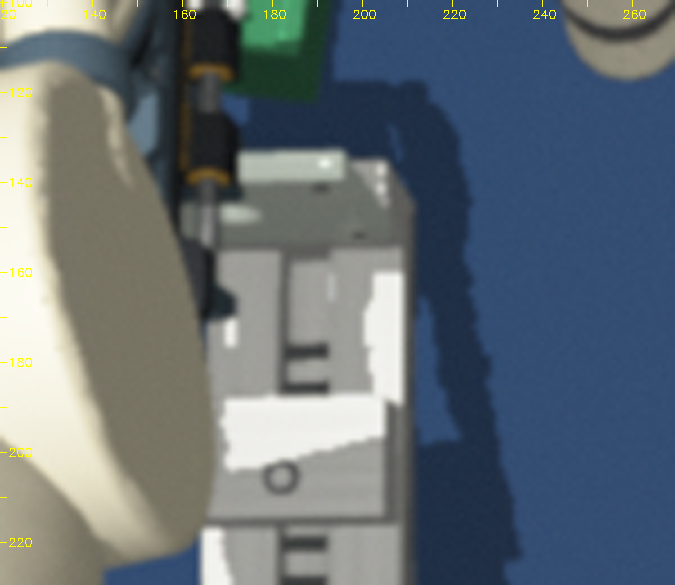

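```bash
python3 - <<'E'
from h import *
tcp=arm.current_ee_pos();R=arm.current_tool_rot();n=R[:,1]
print("tool tilt",R[:,2],n)
def onpl(p):
    o,d=ray("scene",p);c=tcp+.006*n
    X=o+d*(n@(c-o))/(n@d);return np.array([(X-tcp)@VY,(X-tcp)[2]])*1e3
for k,p in dict(ul=(374.5,138),ll=(370,172.5),lr=(391,154),ur=(396,120.5),h=(383,147.5)).items(): print(k,onpl(p).round(1))
E
```

```text
tool tilt [ 6.25952784e-04  1.79050209e-04 -9.99999788e-01] [9.99709655e-01 2.40875062e-02 6.30084048e-04]
ul [-48.3  25.3]
ll [-49.5 -50.7]
lr [ 48.4 -51.6]
ur [47.6 26.6]
h [ -0.7 -15. ]
```

The plate hangs upright in the grip: hole offset −0.7 mm across, corner holes level within about 1 mm, and the rack's big bay is empty. Lowering with force monitoring.

```bash
python3 - <<'E'
from h import *
t0=arm.current_t()
b=SEAT-.012*VX
z=.110
arm.move_l([b[0],b[1],z],feed=.08)
arm.sleep(.2);f0=arm.current_force();print(f0)
while z>.096:
    z-=.0007
    arm.move_l([b[0],b[1],z],feed=.02)
    df=arm.current_force()-f0
    if df[2]>3: break
print(z,df,arm.current_ee_pos(),arm.current_t()-t0)
cv2.imwrite("pics/scene4.png",arm.snapshot("scene")[:,:,::-1])
crop("pics/scene4.png",280,90,150,130,4.5,"pics/c7.png")
E
```

```text
[ 0.10178724  0.06818664 -4.51273487]
0.10369999999999994 [-0.38402703 -1.84698931  6.18028142] [0.63627162 0.20466236 0.1040509 ] 3.5999999999999996
```

View pics/c7.png

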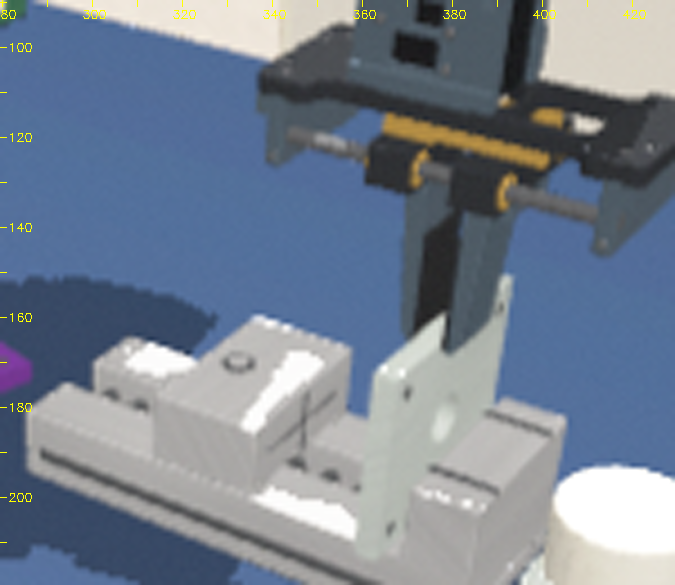

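Contact came at z = 0.104, as predicted, with about 6 N. The plate is on the bed just short of the fixed jaw. Releasing it and retreating straight up.

```bash
python3 - <<'E'
from h import *
t0=arm.current_t()
b=SEAT-.012*VX
arm.grip(.05);arm.sleep(.2)
arm.move_l([b[0],b[1],.19],feed=.07)
print(arm.current_t()-t0,arm.current_force())
q0=SEAT-.20*VX
Rp=rot(VY,-Z)
arm.move_to([q0[0],q0[1],.20],Rp)
for n in("scene","top"):cv2.imwrite(f"pics/{n}5.png",arm.snapshot(n)[:,:,::-1])
print(arm.current_t())
crop("pics/scene5.png",280,90,150,130,4.5,"pics/c8.png")
crop("pics/top5.png",130,110,130,130,4.5,"pics/c9.png")
E
```

```text
2.3249999999999993 [0.62613656 0.391499   0.8758803 ]
18.125
```

View pics/c8.png

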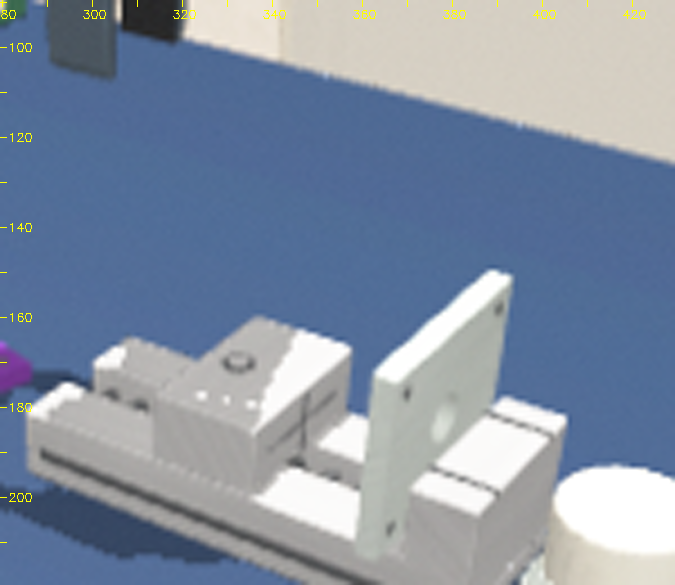

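View pics/c9.png

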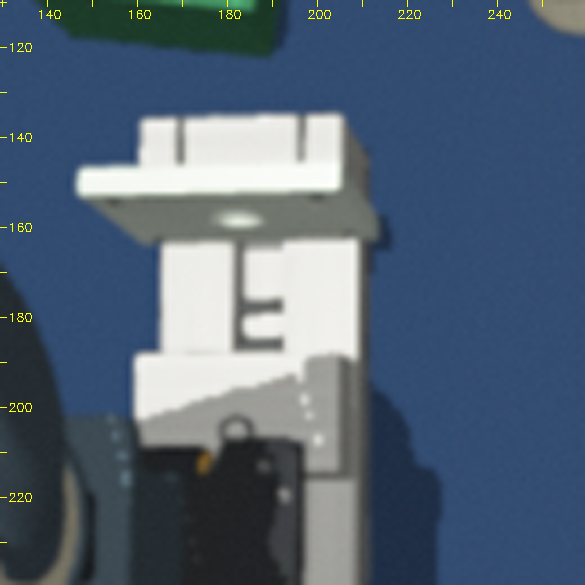

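The plate stands by itself; its top edge runs from top (147,153) to (205,151.5), at the near side. Checking its centring and squareness.

```bash
python3 - <<'E'
from h import *
def v(p):d=p-SEAT;return np.round([d@VX*1e3,d@VY*1e3],1)
print("near top edge",v(plane("top",(147,152.7),.14)),v(plane("top",(205,151.7),.14)))
print("far top edge",v(plane("top",(147,147),.14)),v(plane("top",(205,145.5),.14)))
print("scene far top corners",v(plane("scene",(392.5,151.5),.14)),v(plane("scene",(369,175),.14)),"near",v(plane("scene",(387,149.5),.14)),v(plane("scene",(362.5,172),.14)))
print("jaw top corners/ top",[v(plane("top",p,.08)) for p in[(160,136),(206,135),(159.5,188)]])
print("sc fixed",[v(plane("scene",p,.08)) for p in[(391.5,178),(405,182.5),(386,203.5),(371,197)]])
E
```

```text
near top edge [-18.8  58.8] [-19.3 -61.6]
far top edge [-6.7 59.1] [ -6.1 -61.5]
scene far top corners [-7.5 58.7] [ -3.  -59.8] near [-21.4  60.5] [-19.1 -56.9]
jaw top corners/ top [array([35.2, 51.2]), array([ 35.2, -51.5]), array([-82.5,  49.8])]
sc fixed [array([ 3. , 50.1]), array([35.1, 49.8]), array([ 36.6, -48.3]), array([  0.8, -44.8])]
```

Centred within about 1.5 mm and square. Now pushing the jaw.

```bash
python3 - <<'E'
from h import *
t0=arm.current_t()
arm.grip(0.0)
def P(d): return SEAT+d*VX+[0,0,.014]
arm.move_l(P(-.20),feed=.1)
arm.sleep(.1);f0=arm.current_force()
fx=lambda:(arm.current_force()-f0)@VX
d=-.165;arm.move_l(P(d),feed=.06);print("pre",fx())
while d<-.100:
    d+=.004;arm.move_l(P(d),feed=.04);f=fx()
    print(round(d,4),round(f,1),end="; ")
    if f<-18: break
print(arm.current_t()-t0)
for n in("scene","top"):cv2.imwrite(f"pics/{n}6.png",arm.snapshot(n)[:,:,::-1])
crop("pics/scene6.png",280,90,150,130,4.5,"pics/c10.png")
E
```

```text
pre 0.9585982838019002
-0.161 0.9; -0.157 0.0; -0.153 0.3; -0.149 -0.8; -0.145 -0.3; -0.141 -0.5; -0.137 0.4; -0.133 0.3; -0.129 0.4; -0.125 0.3; -0.121 0.1; -0.117 0.4; -0.113 1.2; -0.109 -0.2; -0.105 0.2; -0.101 0.1; -0.097 0.8; 7.541699999999999
```

View pics/c10.png

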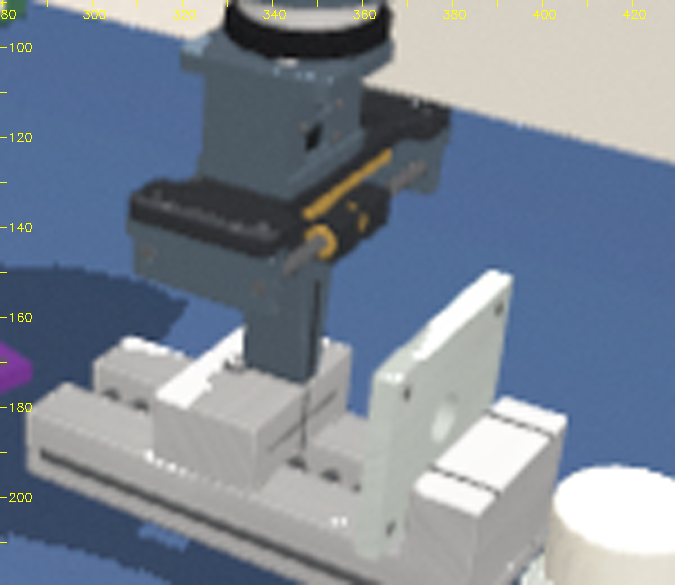

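The fingers are above the jaw top, not behind it, and the jaw hasn't moved. Checking the pose.

```bash
python3 - <<'E'
from h import *
print(arm.current_ee_pos(),arm.current_width(),arm.current_force(),arm.current_t(), arm.current_tool_rot().round(3))
for p in [arm.current_ee_pos()]: print(proj("scene",p),proj("top",p))
E
```

```text
[0.55099503 0.20261273 0.05396104] 0.0004191545550421219 [0.12494278 0.23302038 0.43100854] 25.7667 [[-1.    -0.024 -0.   ]
 [-0.024  1.    -0.   ]
 [ 0.    -0.    -1.   ]]
[340.71075443 183.62841904] [185.00387635 195.94729087]
```

View pics/top6.png

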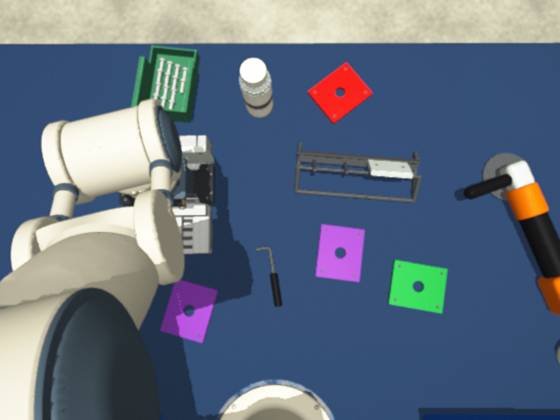

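View pics/scene6.png

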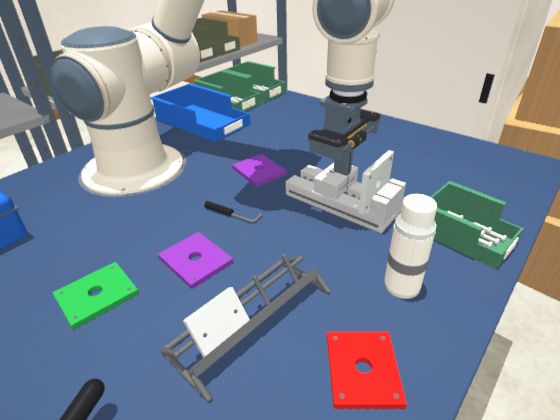

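```bash
python3 - <<'E'
from h import *
p=np.array(arm.current_ee_pos())
im=arm.snapshot("scene")[:,:,::-1].copy();cv2.imwrite("pics/scene7.png",im)
crop("pics/scene7.png",290,130,90,80,8,"pics/c11.png")
for z in (.054,.08,.1,.133): print(z,[proj("scene",p+[0,0,z-.054]+a*VX+b*VY).round(1).tolist() for a in(-.016,.016) for b in (-.0135,.0135)])
E
```

```text
0.054 [[331.8, 184.0], [337.8, 179.0], [343.7, 188.4], [349.6, 183.2]]
0.08 [[332.4, 174.5], [338.5, 169.6], [344.5, 178.7], [350.5, 173.7]]
0.1 [[332.8, 166.9], [339.0, 162.1], [345.2, 171.1], [351.2, 166.1]]
0.133 [[333.6, 154.0], [339.9, 149.3], [346.3, 158.0], [352.4, 153.2]]
```

View pics/c11.png

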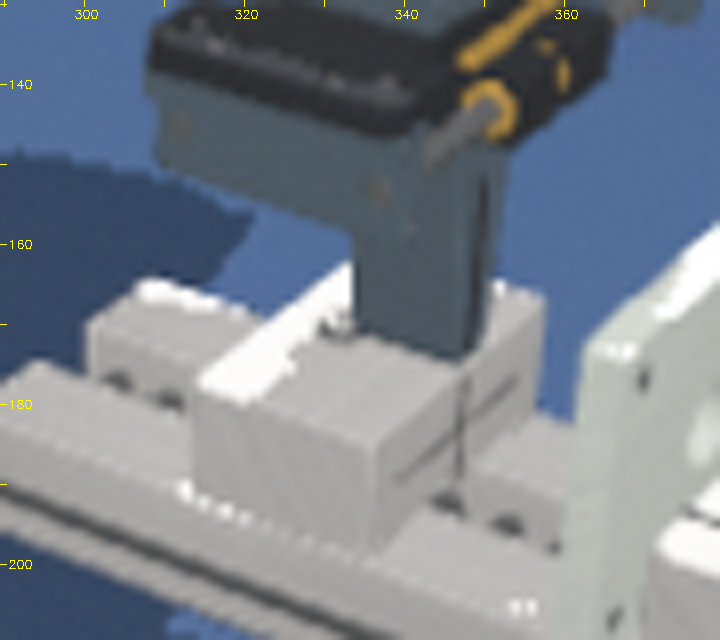

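The render shows the fingers passing into the jaw block with no force and no jaw motion, so this contact has no effect. I'll back out along the same line and try with the fingers spread over the two rails, checking for actual contact.

```bash
python3 - <<'E'
from h import *
t0=arm.current_t()
def P(d): return SEAT+d*VX+[0,0,.014]
arm.move_l(P(-.19),feed=.1)
arm.grip(.05)
arm.sleep(.1);f0=arm.current_force()
fx=lambda:(arm.current_force()-f0)@VX
for d in(-.162,-.156,-.150,-.144,-.138):
    arm.move_l(P(d),feed=.05);f=fx()
    print(round(d,4),round(f,1),arm.current_ee_pos()-P(d))
    if f<-18: break
print(arm.current_t()-t0,arm.current_t())
cv2.imwrite("pics/scene8.png",arm.snapshot("scene")[:,:,::-1])
crop("pics/scene8.png",270,110,110,100,6,"pics/c12.png")
E
```

```text
-0.162 0.6 [-0.00023837 -0.00010443 -0.00013782]
-0.156 -0.1 [3.17582035e-04 3.45806185e-05 3.86535436e-05]
-0.15 1.0 [3.69142576e-04 1.04995730e-05 5.86203420e-08]
-0.144 1.3 [ 3.90420315e-04  2.63128678e-06 -7.56411732e-06]
-0.138 1.0 [ 3.77095451e-04  9.52144438e-06 -1.74331164e-05]
3.8332999999999977 29.65
```

View pics/c12.png

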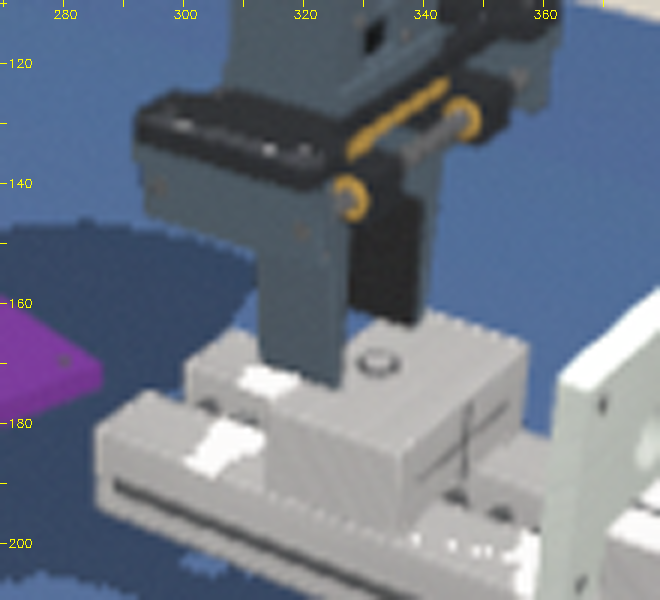

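```bash
python3 - <<'E'
from h import *
p=SEAT-.138*VX
for z in (.054,.07,.08,.085,.09,.1): print(z,[proj("scene",np.r_[p[:2],z]+a*VX+b*VY).round(1).tolist() for a in(-.016,.016) for b in (-.0385,-.025,.025)])
print("c7 check: tip at plate")
p=np.array([.6363,.2047,0])
for z in (.104,.12,.13,.14): print(z,[proj("scene",p+[0,0,z]+a*VX+b*VY).round(1).tolist() for a in(.0055,.019) for b in (-.016,.016)])
E
```

```text
0.054 [[311.2, 183.2], [314.4, 180.7], [325.7, 171.9], [322.7, 187.5], [325.9, 185.0], [337.0, 175.8]]
0.07 [[311.3, 177.4], [314.6, 174.9], [326.0, 166.2], [323.0, 181.6], [326.2, 179.1], [337.4, 170.1]]
0.08 [[311.4, 173.7], [314.7, 171.2], [326.2, 162.6], [323.2, 177.9], [326.4, 175.4], [337.7, 166.4]]
0.085 [[311.5, 171.8], [314.7, 169.4], [326.3, 160.8], [323.3, 176.0], [326.5, 173.5], [337.8, 164.6]]
0.09 [[311.5, 169.9], [314.8, 167.5], [326.4, 158.9], [323.4, 174.1], [326.6, 171.6], [337.9, 162.7]]
0.1 [[311.6, 166.1], [314.9, 163.7], [326.6, 155.2], [323.5, 170.3], [326.8, 167.8], [338.2, 159.0]]
c7 check: tip at plate
0.104 [[375.5, 180.4], [382.3, 174.0], [381.4, 182.3], [388.1, 175.9]]
0.12 [[376.4, 173.9], [383.2, 167.6], [382.3, 175.8], [389.0, 169.5]]
0.13 [[377.0, 169.8], [383.8, 163.6], [382.9, 171.7], [389.7, 165.4]]
0.14 [[377.5, 165.6], [384.4, 159.4], [383.5, 167.5], [390.3, 161.2]]
```

Projecting the finger ends suggests the tips are really at z ≈ 0.09, just above the jaw top (0.08), while the reported TCP is 0.054. That would explain skimming over without force. Checking against an earlier free-air picture.

```bash
python3 - <<'E'
from h import *
crop("pics/s1.png",150,80,120,120,5,"pics/c13.png")
T=PM+.13*U
for k in (0,.01,.02,.03,.04,.05):
    print(k,[proj("scene",T+k*U+a*N+b*Y).round(1).tolist() for a in(.0275,.041) for b in (-.016,.016)])
crop("pics/scene5.png",260,20,120,120,5,"pics/c14.png")
q0=SEAT-.20*VX;T=np.r_[q0[:2],.2]
for k in (0,.01,.02,.03,.04,.05):
    print(k,[proj("scene",T+k*Z+a*VX+b*VY).round(1).tolist() for a in(-.016,.016) for b in (-.0385,-.025)])
E
```

```text
0 [[241.1, 203.3], [255.6, 194.9], [245.5, 202.0], [260.1, 193.5]]
0.01 [[238.3, 197.8], [252.9, 189.5], [242.6, 196.3], [257.3, 188.0]]
0.02 [[235.5, 192.2], [250.2, 184.0], [239.8, 190.6], [254.6, 182.4]]
0.03 [[232.6, 186.5], [247.5, 178.6], [236.9, 184.9], [251.8, 176.8]]
0.04 [[229.8, 180.9], [244.7, 173.0], [234.0, 179.1], [249.0, 171.2]]
0.05 [[226.9, 175.2], [242.0, 167.5], [231.1, 173.4], [246.2, 165.6]]
0 [[289.4, 118.7], [293.0, 116.7], [301.2, 122.1], [304.8, 120.0]]
0.01 [[289.4, 114.5], [293.0, 112.5], [301.3, 117.8], [304.8, 115.7]]
0.02 [[289.3, 110.1], [293.0, 108.2], [301.3, 113.4], [304.9, 111.4]]
0.03 [[289.3, 105.8], [292.9, 103.8], [301.3, 109.0], [305.0, 107.0]]
0.04 [[289.2, 101.3], [292.9, 99.4], [301.4, 104.5], [305.0, 102.5]]
0.05 [[289.2, 96.8], [292.9, 95.0], [301.4, 99.9], [305.1, 98.0]]
```

View pics/c13.png

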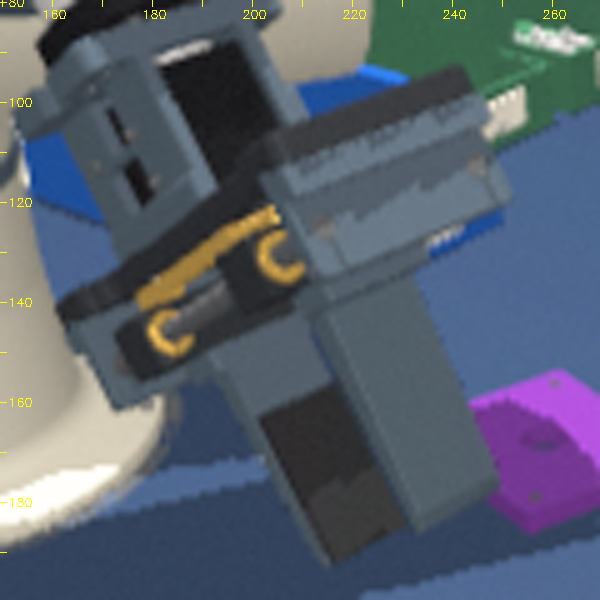

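View pics/c14.png

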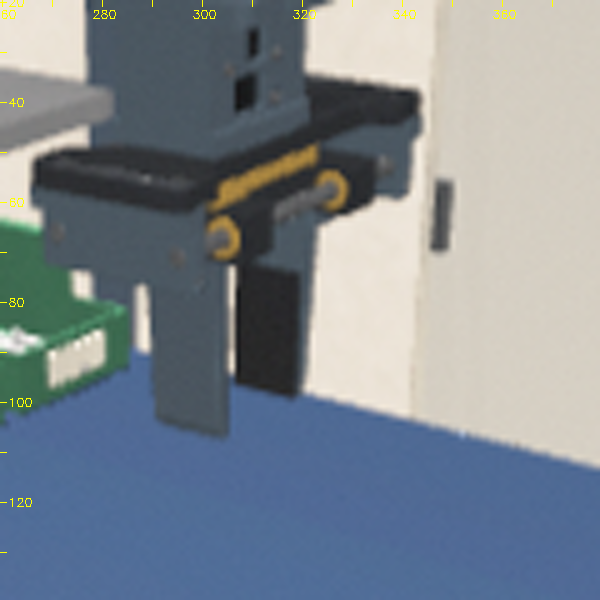

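Both free-air pictures show the real finger ends about 34 mm short of the reported TCP, so I was skimming above the jaw. I'll back out, lower behind the jaw until the tips are about 20 mm above the bed, watching the force, and push.

```bash
python3 - <<'E'
from h import *
t0=arm.current_t()
def P(d,z): return np.r_[(SEAT+d*VX)[:2],z]
arm.move_l(P(-.19,.054),feed=.1)
f0=arm.current_force();ok=True
for z in (.045,.036,.028):
    arm.move_l(P(-.19,z),feed=.05);f=arm.current_force()-f0
    print(z,f.round(1))
    if f[2]>5: ok=False;break
if ok:
    arm.move_l(P(-.166,z),feed=.06)
    d=-.166;f0=arm.current_force()
    while d<-.142:
        d+=.006;arm.move_l(P(d,z),feed=.05);f=(arm.current_force()-f0)
        print(round(d,4),f.round(1))
        if f@VX<-15: break
print(arm.current_t()-t0,arm.current_t())
cv2.imwrite("pics/scene9.png",arm.snapshot("scene")[:,:,::-1])
crop("pics/scene9.png",270,110,130,110,6,"pics/c15.png")
E
```

```text
0.045 [-1. -1.  0.]
0.036 [-0.8 -1.1 -0.1]
0.028 [ 0.4 -0.9 -0.6]
-0.16 [0.1 0.  0.6]
-0.154 [-1.2 -1.2  0.4]
-0.148 [-1.2 -0.7 -0.4]
-0.142 [-0.7 -0.3 -0.1]
3.258300000000002 32.9583
```

View pics/c15.png

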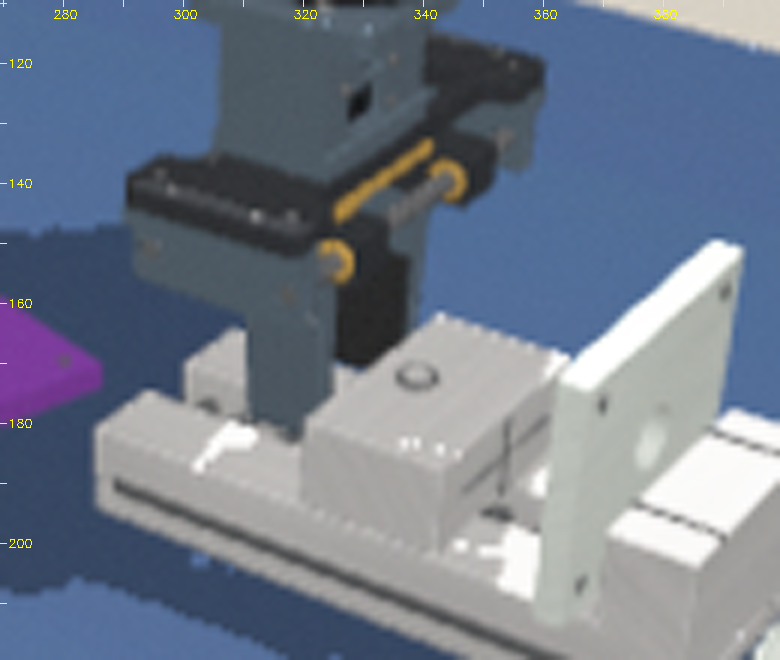

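The fingers now bear on the jaw's back at about (333,180), and the jaw has moved forward. Continuing, with finer steps near the nip.

```bash
python3 - <<'E'
from h import *
t0=arm.current_t();z=.028
def P(d): return np.r_[(SEAT+d*VX)[:2],z]
f0=arm.current_force()
d=-.102;arm.move_l(P(d),feed=.04);print("mid",(arm.current_force()-f0).round(1),arm.current_t()-t0)
k=0
while d<-.080:
    d+=.001;arm.move_l(P(d),feed=.025);f=(arm.current_force()-f0)@VX
    print(round(d,4),round(f,1),round((arm.current_ee_pos()-P(d))@VX*1e3,2),end="; ")
    if f<-14: break
print(arm.current_t()-t0,arm.current_t())
for n in("scene","top"):cv2.imwrite(f"pics/{n}10.png",arm.snapshot(n)[:,:,::-1])
crop("pics/scene10.png",270,110,130,110,6,"pics/c16.png")
E
```

```text
mid [-3.1 -1.1  3.9] 1.1499999999999986
-0.101 -3.0 -0.19; -0.1 -3.8 -0.08; -0.099 -3.4 -0.01; -0.098 -3.6 0.02; -0.097 -3.2 0.04; -0.096 -2.9 0.04; -0.095 -4.8 -0.23; -0.094 -6.3 -0.49; -0.093 -6.4 -0.57; -0.092 -5.4 -0.57; -0.091 -6.3 -0.58; -0.09 -5.8 -0.6; -0.089 -6.4 -0.59; -0.088 -6.5 -0.6; -0.087 -8.4 -0.86; -0.086 -13.1 -1.91; -0.085 -17.5 -2.95; 5.399999999999999 38.4083
```

View pics/c16.png

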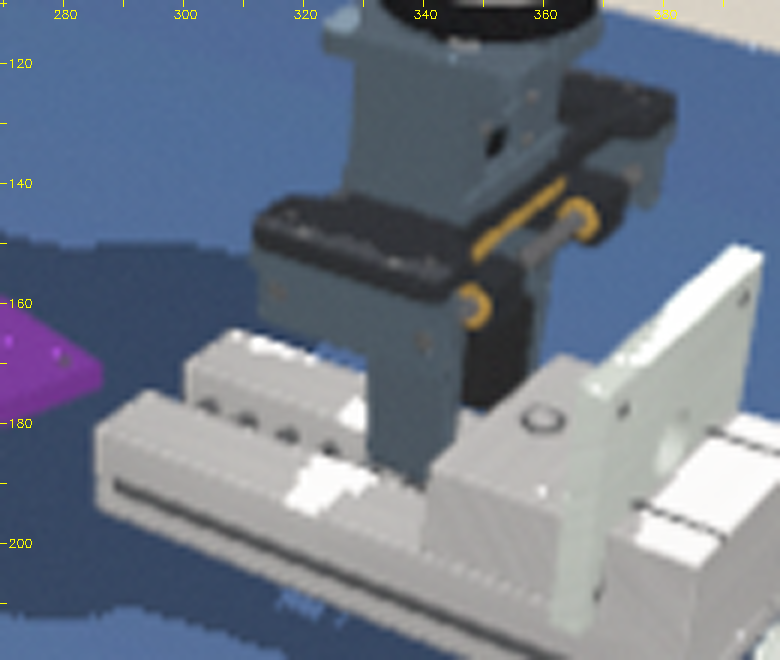

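There is a hard stop at TCP ≈ −0.088, exactly the predicted nip position, with the force rising to 17.5 N. The plate is upright between the faces. Backing off and checking.

```bash
python3 - <<'E'
from h import *
z=.028
def P(d,z=z): return np.r_[(SEAT+d*VX)[:2],z]
arm.move_l(P(-.13),feed=.05)
arm.move_l(P(-.2),feed=.1)
arm.move_l(P(-.2,.22),feed=.15)
p=[.35,-.2,.3]
try: arm.move_to(p,rot(VY,-Z))
except Exception as e: print(e)
arm.sleep(.3)
print(arm.current_t(),arm.current_force())
for n in("scene","top"):cv2.imwrite(f"pics/{n}11.png",arm.snapshot(n)[:,:,::-1])
crop("pics/scene11.png",270,110,150,110,5,"pics/c17.png")
crop("pics/top11.png",130,110,130,150,4,"pics/c18.png")
E
```

```text
43.6917 [-0.24358683 -0.05752831 -0.26123814]
```

View pics/c17.png

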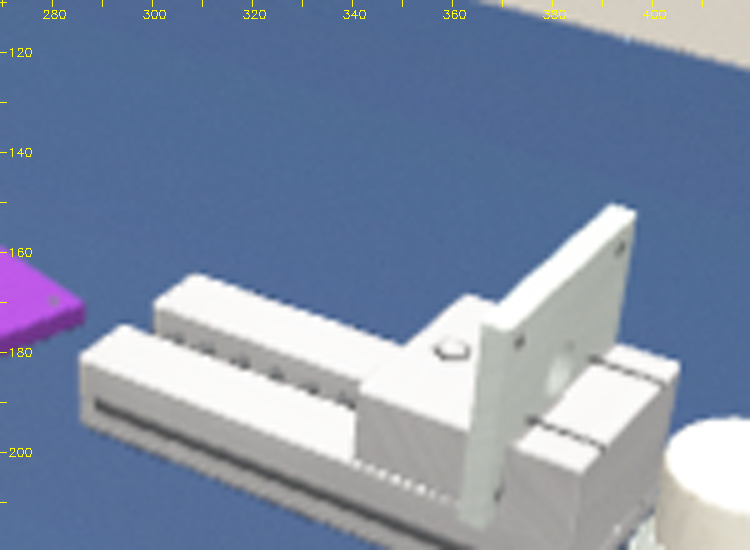

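View pics/c18.png

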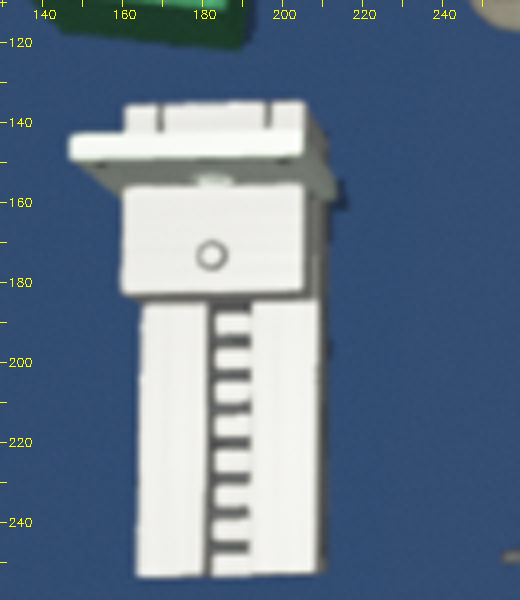

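View pics/scene11.png

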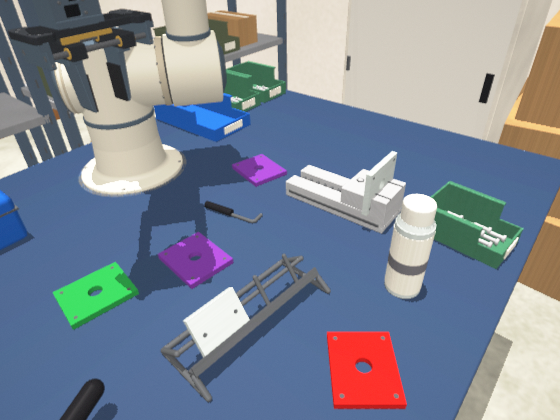

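```bash
python3 - <<'E'
from h import *
def v(p):d=p-SEAT;return np.round([d@VX*1e3,d@VY*1e3],1)
print("plate top near",v(plane("top",(147,149.3),.14)),v(plane("top",(205,148.3),.14)),"far",v(plane("top",(147,143),.14)),v(plane("top",(205,142),.14)))
print("jaw top back",v(plane("top",(160,183),.08)),v(plane("top",(205,182.5),.08)), "jaw front", v(plane("top",(160.5,156),.08)),"scene back corner",v(plane("scene",(341.5,187),.08)))
print("fixed far",v(plane("top",(160.5,136),.08)),v(plane("top",(206,135.3),.08)))
E
```

```text
plate top near [-11.6  59. ] [-12.1 -61.5] far [ 1.9 59.4] [  1.3 -61.4]
jaw top back [-71.4  49. ] [-72.4 -50. ] jaw front [-10.6  49.1] scene back corner [-69.  -47.3]
fixed far [35.2 50.1] [ 34.5 -51.6]
```

```bash
python3 - <<'E'
from rig import arm
print(arm.sign_off(), arm.current_t())
E
```

```text
the job is handed in; nothing more can be done
the job is handed in; nothing more can be done
```

The larger plate is out of the rack and stands upright, nipped flat between the vice jaws. I handed the job in at about 44 s of the 64 s allowed.

**What I did:** I lifted the plate along the slope and set it on the vice bed with about 6 N. I released it, and it stood by itself. I then pushed the moving jaw forward until it stopped hard, at up to 17.5 N, and drew the arm well clear.

**Last checks, from the pictures:**
- **Jaw opening:** the back of the moving jaw is 72 mm from the fixed face, so the opening is about 12 mm. This is measured from the pictures, not read from the joint.
- **Plate position:** its top edge is square to the jaws within about 0.6 mm. It is centred to about 1 mm, which is within camera error.
- **Everything else:** the offcut, can and hex key look undisturbed.

**What went wrong or disagreed:**
- **Jaw push:** two first tries had no effect because the fingers passed just above the jaw. In the pictures the finger ends sit about 34 mm short of the reported TCP. I lowered the fingers behind the jaw and the third push worked.
- **Grip on the plate:** for the same reason I probably held the plate nearer its top edge than planned. The grip did not slip.

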